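# Trip the stone drop box and weigh its drawer

### The job

Push the blade of the red screwdriver into the brass-rimmed hole in the front of the steel drop box, feeling your way and without forcing it, until the hidden spring latch lets go and the drawer jumps out; then lay the screwdriver back down flat on the worktop. Draw the drawer right out of the box onto the worktop and let go of it there, then take it afresh across the sides of its body (the knob and front are only for pulling, not for lifting) and set it down flat in the middle of the balance pan. Keep the drawer level throughout so that no stone is spilled, and leave the glue bottle, paste jar and whetstone where they are.

Things in the scene. Friction and masses are not known exactly. Their poses are not given: they have to be found in the camera images.
- drop_box: Dark blue-grey steel drop box bolted to the worktop, 118 (x) x 84 (y) x 86 (z) mm, feet 18 mm out at each side. Origin: centre of its underside, z up. Its front face is 59 mm from the origin on the -x side, facing the robot. The drawer in the bottom of the front slides out on the worktop along the box's -x, once the latch is tripped; the latch springs back, and pulling alone does not open it.
- access_hole (a point): Mouth of the 8 mm round hole (brass rim) in the box's 3 mm front plate, 65 mm above the worktop; axes as the box, the hole runs level along +x. 38 mm in from the face stands the latch's sprung tail, 20 mm wide, from 12 mm above to 30 mm below hole level. Pushed 12 mm on (50 mm deep) with 4 to 10 N it lets go, and stops at 55 mm deep; a damped spring then pushes the drawer out about 17 mm.
- drawer: Drawer, 0.24 kg, stones in it: body 100 (x) x 56 (y) mm, side walls 30 mm high, back 22 mm. Origin: centre of the body's underside, x to its back, z up. Front panel 80 mm wide, 2 to 46 mm high, at x = -55 to -50 mm; a dark bar across the top at x = -34 mm, up to 40 mm high. Closed, its origin is 9.5 mm from the box's on the -x side, axes alike; drawn 100 mm out from there it is clear of the box.
- knob (a point): Centre of the polished steel ball knob, 18 mm in diameter, on the drawer's front panel: 15 mm in front of the panel (70 mm in front of the drawer's origin) and 24 mm above the drawer's underside. For pulling only: the drawer is lifted across its two side walls, near its middle.
- driver: Red-handled screwdriver, 0.06 kg, lying on the worktop. Origin under the middle of its length, 11 mm below its long axis when it lies as at the start, z up; the long axis is y: the handle (21 mm wide and high, 80 mm long) at y = +2 to +82 mm, the straight round blade (4.2 mm diameter) from there to y = -74 mm.
- driver_tip (a point): Tip of the screwdriver blade, on its axis (74 mm from the driver's origin along its -y, 11 mm above its underside). Same axes as the driver: the blade points along -y.
- balance: White bench balance, fixed, 160 (x) x 180 (y) mm, 34 mm high without the pan; display strip on its -x side. Origin at the centre of its underside.
- pan (a point): Middle of the upper face of the balance's flat steel pan, 124 (x) x 150 (y) mm, 43 mm above the worktop; same axes as the balance, z up.
- glue_bottle: White glue bottle with an orange cap, 30 mm in diameter, 93 mm high, standing; origin at the centre of its underside. A bystander.
- paste_jar: Black paste jar with a lid and a small brass knob, 59 mm in diameter, 40 mm high; origin at the centre of its underside. A bystander.
- oilstone: Two-colour whetstone, 28 x 100 x 14 mm, lying flat; origin at the centre of its underside. A bystander.

How it is judged:
By the outcome, as a careful person would: the job done as asked, in the order asked, and still so for the second after the job is handed in, with the robot touching nothing.
It also fails if it takes over 70 s, if anything falls off the work surface, if the arm or the gripper's body presses on something with over 40 N, if the wrist force passes 120 N, or if a joint passes its speed limit or range.

### The arm

A 6-joint arm with a two-finger parallel gripper is mounted at the origin on a cart in front of the work surface, level with it; the furniture and walls round the work are solid. World frame = base frame: x ahead of the robot, y to its left, z up, the work surface at z = 0. Lengths are in m, angles in rad, forces in N, time in s.
With the tool pointing down it reaches from about 0.375 to 0.975 m from the base axis. Payload 3.8 kg.
Tool frame: the origin (TCP) lies on the centre line of the jaws, within the pads' length; the fingertips stand 17 mm ahead of it and the grasp point (between the pads) lies 2 mm behind it (tips_ahead is the distance from the TCP to the fingertips, in m); z points along the fingers, y is the line along which they close (so a half turn about z gives the same grasp; the last joint's range is limited). The gripper opens to 85 mm and grips with 20 to 120 N. Pads are 22 mm wide; open, the fingers measure 114 mm over their backs; the gripper's body (76 mm by 85 mm) begins 54 mm behind the grasp point. The pads swing forward as they close: fully open they stand 13 mm farther back than shut.
Start: joints at [1.095, 0.264, 1.604, -0, 1.274, -0.037], TCP at [0.287, 0.611, 0.248] pointing down, gripper open.
Joint ranges: [-2.63, 2.63], [-0.94, 2.18], [0.31, 2.57], [-1.31, 4.45], [0, 2.66], [-2.55, 2.55]. Speed limits (rad/s): [2.57, 2.57, 3.14, 3.14, 3.14, 3.14].

### API

Orientations are given as a 3x3 rotation matrix whose columns are the frame's x, y, z axes.
In Python, from bench import get_obs, grab_frame, close_job, cut_out, tips_ahead gives the robot as it stands.
- The arm moves only by the shell command python3 -m pendant [FORCE], which reads ROWS from standard input. ROWS is a JSON list of rows, 1 to 5 of them, each an object with the fields aperture (the opening from 0.0 (shut) to 1.0 (fully open)), dx, dy, dz (the shift in normalised numbers (1 is 800 mm)), yaw (a turn about the tool's z in parts of the range, where 1.0 means pi rad); a field left out counts as zero (the opening has to be given); each row shifts and turns the commanded pose from where the row before left it, along the tool's axes as they then stand; what a row does not reach is not made up. A row lasts 1/12 s, in which the tool goes at most 0.0417 m and 0.125 rad, less where a joint would pass 70% of its speed; a pose out of reach is approached as far as the arm can. The fingers move at their own pace and stop on an object; FORCE is the grip in N (left out, the last holds). Time passes only in rows, so rows that do not move let the fingers close. It prints the time, the measured TCP pose, the force, the opening and the grip force at its end. Shift and turn numbers lie between -1 and 1, and a call with a number outside is refused. Input that does not fit is refused with a message, and nothing moves.
- get_obs(): the state, without advancing time (a new reading comes with each control period).
- grab_frame(name): name is "scene" or "top" or "wrist"; returns a dict with "pixels" (480x640x3 uint8, blue, green, red), "K" (3x3 intrinsics, pixels), "k1" (the pictures are not rectified: a ray, as slopes to the right and down, at radius r is drawn at 1 + k1 r^2 times it, then the intrinsics apply), "rvec" (rotation vector, rad) and "tvec" (3), from world to camera coordinates, as OpenCV has them. Camera axes: x right, y down, z forward; pixel columns grow to the right and rows downward; lengths in m; the calibration is good to about 2 mm. A picture is of the moment at which its call begins. There is no depth.
- close_job(): hands the job in; it is judged then, once.
Trained networks look in a picture, given as the dict that the camera call returned (one of the last four; its "shot" number tells which), for a name from the list of things; names that differ only in an ending like _2 or _b are one class to them, and where a whole thing is asked for, a point or a joint stands for the part that bears it (a point fixed in the world has none). Each returns a list of dicts, best first, with "p" (0 to 1); they miss things now and then, are a little off and sometimes report something else, mostly with a low value. They report only what shows in the picture. A call takes as long as a camera call.
- cut_out(picture, label): "mask" (480x640 bool, what is visible of it) and "xy" ([column, row] in pixels, amid what is visible of it).
The state is a dict: "clock": time; "joint_positions": joint angles; "joint_vel": joint speeds; "joint_efforts": joint torques, N m; "position": TCP position; "ee_rot": TCP orientation; "wrist_force": force on the tool from outside, world axes, zero at the start; "ft_torque": the same for the moment, N m; "width": opening from 0.0 (shut) to 1.0 (fully open); "grip_force": force on a finger pad.
Only numpy, scipy, OpenCV 4.12 (cv2) and the standard library are available. Lean on these libraries where they do the work, as an engineer would, in place of code of your own. Each camera call takes 0.05 s, during which the arm holds its last target. There are 200 camera calls.

## Working session

There is one attempt and no reset: what is moved stays moved. The work goes in short steps, Python scripts to look and compute and a shell command to move; the robot and the scene stay as the last step left them, time stands still between calls to the robot, and variables do not carry over. Pictures are saved under pics/ and viewed, at most 10 in all, crops included, and the job is handed in when it is done.

```bash
ls; mkdir -p pics
cat > h.py <<'E'
import numpy as np, cv2
from bench import get_obs, grab_frame, close_job, cut_out, tips_ahead
def ray(f,px):
    K=np.array(f["K"]);k1=f["k1"]
    R=cv2.Rodrigues(np.array(f["rvec"],float))[0];t=np.array(f["tvec"],float).ravel()
    p=cv2.undistortPoints(np.array(px,float).reshape(-1,1,2),K,np.array([k1,0,0,0,0.])).reshape(-1,2)
    d=np.c_[p,np.ones(len(p))]@R
    return -R.T@t,d
def onz(f,px,z):
    c,d=ray(f,px); return c+d*((z-c[2])/d[:,2])[:,None]
def proj(f,P):
    return cv2.projectPoints(np.array(P,float).reshape(-1,1,3),np.array(f["rvec"],float),np.array(f["tvec"],float),np.array(f["K"]),np.array([f["k1"],0,0,0,0.]))[0].reshape(-1,2)
E
python3 - <<'E'
from h import *
print(get_obs(), tips_ahead)
for n in("scene","top"):
    f=grab_frame(n); cv2.imwrite(f"pics/{n}0.png",f["pixels"])
    print(n,ray(f,[[320,240]]))
    for l in["drop_box","access_hole","drawer","knob","driver","driver_tip","balance","pan","glue_bottle","paste_jar","oilstone"]:
        r=cut_out(f,l)
        for q in r[:2]:
            print(l,round(q["p"],2),np.round(q["xy"],1),q["mask"].sum(),onz(f,[q["xy"]],0).round(3))
E
```

```text
pics
{'clock': 0.0, 'joint_positions': array([ 1.09512230e+00,  2.64777200e-01,  1.60538275e+00, -5.10974618e-06,
        1.27371573e+00, -3.69060273e-02]), 'joint_vel': array([0.0010764 , 0.00067628, 0.00048995, 0.00050585, 0.00052863,
       0.00153995]), 'joint_efforts': array([ 1.57423219e-03, -5.15103614e+01, -3.67322659e+01,  2.49305085e-04,
        1.27053360e-02,  2.22078961e-05]), 'position': array([0.28644135, 0.61043282, 0.24694107]), 'ee_rot': array([[-9.05276329e-01,  4.24821945e-01, -1.04113530e-03],
       [ 4.24823213e-01,  9.05274052e-01, -2.03180193e-03],
       [ 7.93587296e-05, -2.28164063e-03, -9.99997394e-01]]), 'wrist_force': array([ 0.55702097, -0.09419936,  0.87602457]), 'ft_torque': array([0.01684358, 0.03611937, 0.00465895]), 'grip_force': 0.0, 'width': 0.9992714768338368} 0.017
scene (array([-0.02009197, -0.42990632,  0.80840816]), array([[ 0.5928085 ,  0.42398029, -0.68515345]]))
drop_box 0.84 [334.9 239.7] 2314 [[0.702 0.041 0.   ]]
access_hole 0.68 [338.1 238.6] 2465 [[0.71  0.036 0.   ]]
drawer 0.92 [318.9 265.1] 455 [[0.607 0.022 0.   ]]
drawer 0.3 [4
[... 702 characters left out ...]
.93 [332.  226.5] 2666 [[0.664 0.019 0.   ]]
access_hole 0.89 [333.  222.8] 2517 [[0.673 0.017 0.   ]]
access_hole 0.42 [240.1 189.9] 226 [[0.728 0.24  0.   ]]
drawer 0.75 [333.6 256.4] 271 [[0.596 0.008 0.   ]]
knob 0.5 [333.8 257.1] 273 [[0.594 0.007 0.   ]]
driver 0.72 [220.1 287.8] 339 [[0.497 0.252 0.   ]]
driver_tip 0.73 [219.7 287.7] 406 [[0.497 0.253 0.   ]]
balance 0.63 [473.7 314.2] 6162 [[ 0.5   -0.315  0.   ]]
balance 0.2 [332.8 224.2] 2598 [[0.67  0.017 0.   ]]
pan 0.78 [470.8 311.9] 6180 [[ 0.505 -0.308  0.   ]]
glue_bottle 0.63 [241.5 190.1] 214 [[0.728 0.236 0.   ]]
paste_jar 0.72 [453.1 206.7] 608 [[ 0.742 -0.255  0.   ]]
oilstone 0.75 [196.1 185.3] 629 [[0.728 0.344 0.   ]]
```

View pics/top0.png

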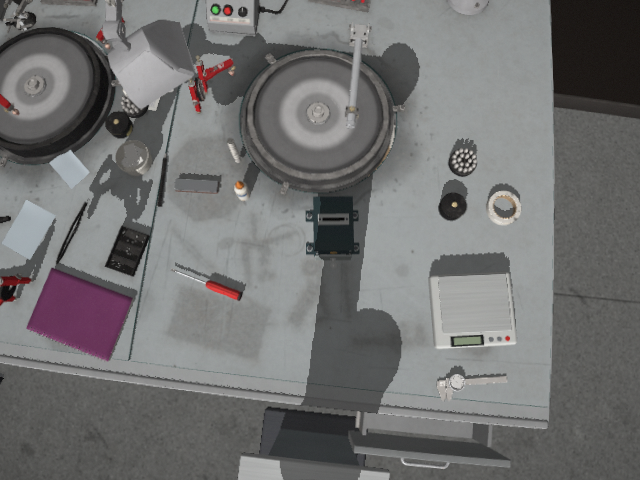

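View pics/scene0.png

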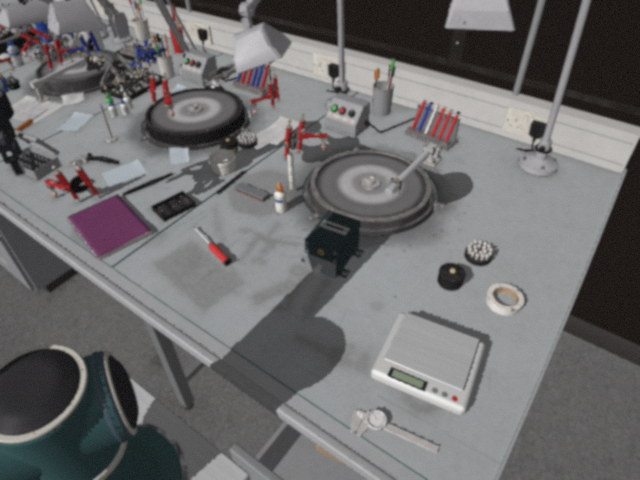

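Top view: driver runs from tip (172,268) to handle end (242,296), box at (332,226) facing the robot, balance at (472,311). Scene: the hole side is at about (322,252).

```bash
cat >> h.py <<'E'
def delta(target,yaw_y=None):
    """target TCP -> delta in tool axes; yaw_y: desired closing direction in xy -> turn"""
    o=get_obs();R=o["ee_rot"];d=R.T@(np.array(target)-o["position"])
    turn=None
    if yaw_y is not None:
        v=R.T@np.array([yaw_y[0],yaw_y[1],0]); v*=np.sign(v[1]); turn=np.arctan2(-v[0],v[1])
    print("pos",o["position"].round(4),"delta",d.round(4),"turn",turn); return d,turn
E
python3 - <<'E'
from h import *
f=grab_frame("top")
q=cut_out(f,"driver")[0]
ys,xs=np.nonzero(q["mask"]); P=onz(f,np.c_[xs,ys],0.011)[:,:2]
m=P.mean(0);u=np.linalg.svd(P-m,full_matrices=False)[2][0];s=(P-m)@u
print("mask",m,u,s.min(),s.max())
e=onz(f,[[172,268],[242,296]],0.011);print(e, np.linalg.norm(e[0]-e[1]))
# box mask
for l in("drop_box","pan"):
    q=cut_out(f,l)[0];r=cv2.minAreaRect(np.argwhere(q["mask"])[:,::-1].astype(np.float32));b=cv2.boxPoints(r)
    print(l,r,onz(f,b,0.086 if l=="drop_box" else .034)[:,:2].round(3).tolist())
h=e[1]+(e[0]-e[1])/np.linalg.norm(e[0]-e[1])*0.042
v=(e[0]-e[1])[:2];v/=np.linalg.norm(v);print(v,h)
delta([h[0],h[1],0.2],[-v[1],v[0]])
E
```

```text
mask [0.49243362 0.24133155] [-0.23739984 -0.97141202] -0.04426631872918424 0.04160343071532356
[[0.52734248 0.36381479 0.011     ]
 [0.48353559 0.19854723 0.011     ]] 0.17097487652279597
drop_box ((331.4999694824219, 224.0), (50.99999237060547, 57.99999237060547), -0.0) [[0.581, 0.067], [0.705, 0.081], [0.717, -0.027], [0.592, -0.039]]
pan ((472.10504150390625, 309.20831298828125), (76.58056640625, 83.51094055175781), 85.03025817871094) [[0.572, -0.198], [0.608, -0.381], [0.444, -0.402], [0.411, -0.224]]
[0.25621827 0.96661895] [0.49429676 0.23914523 0.011     ]
pos [0.2868 0.6111 0.2483] delta [-0.3459 -0.2485  0.0483] turn 1.3911376639811495
```

Units first: shifts go in shares of 800 mm and turns go in shares of pi rad. So 0.125 rad / 3.1416 = 0.0398.

```bash
echo '[{"aperture":1, "yaw":0.0398}, {"aperture":1, "yaw":0.0398}, {"aperture":1, "yaw":0.0398}, {"aperture":1, "yaw":0.0398}, {"aperture":1, "yaw":0.0398}]' | python3 -m pendant
echo '[{"aperture":1, "yaw":0.0398}, {"aperture":1, "yaw":0.0398}, {"aperture":1, "yaw":0.0398}, {"aperture":1, "yaw":0.0398}, {"aperture":1, "yaw":0.0398}]' | python3 -m pendant
echo '[{"aperture":1, "yaw":0.0398}, {"aperture":1, "yaw":0.0051}, {"aperture":1, "dx":-0.035, "dy":0.0338}, {"aperture":1, "dx":-0.035, "dy":0.0338}, {"aperture":1, "dx":-0.035, "dy":0.0338}]' | python3 -m pendant
echo '[{"aperture":1, "dx":-0.035, "dy":0.0338}, {"aperture":1, "dx":-0.035, "dy":0.0338}, {"aperture":1, "dx":-0.035, "dy":0.0338}, {"aperture":1, "dx":-0.035, "dy":0.0338}, {"aperture":1, "dx":-0.035, "dy":0.0338}]' | python3 -m pendant
echo '[{"aperture":1, "dx":-0.035, "dy":0.0338, "dz":0.0125}, {"aperture":1, "dx":-0.035, "dy":0.0338, "dz":0.0125}, {"aperture":1, "dx":-0.035, "dy":0.0338, "dz":0.0125}, {"aperture":1, "dz":0.0125}, {"aperture":1}]' | python3 -m pendant
cat > a.py <<'E'
from h import *
f=grab_frame("wrist"); cv2.imwrite("pics/w1.png",f["pixels"])
c,d=ray(f,[[320,240]]);o=get_obs();print("cam in tool",o["ee_rot"].T@(c-o["position"]),o["ee_rot"].T@d[0],o["position"],o["joint_positions"].round(2))
for l in("driver","driver_tip"):
    for q in cut_out(f,l)[:1]:
        ys,xs=np.nonzero(q["mask"]); P=onz(f,np.c_[xs,ys],0.011)[:,:2]
        m=P.mean(0);u=np.linalg.svd(P-m,full_matrices=False)[2][0];s=(P-m)@u
        print(q["p"],q["xy"],m,u,s.min(),s.max(), m+u*s.min(),m+u*s.max())
E
python3 a.py
```

```text
clock: 1.82
position: [0.2868, 0.611, 0.2483]
ee_rot: [[-0.48, 0.877, -0.0], [0.877, 0.48, -0.0], [-0.0, -0.0, -1.0]]
wrist_force: [-0.1, 0.1, 1.9]
width: 0.996
grip_force: 0.0
clock: 2.23
position: [0.2868, 0.611, 0.2482]
ee_rot: [[0.124, 0.992, -0.0], [0.992, -0.124, -0.0], [-0.0, -0.0, -1.0]]
wrist_force: [0.5, -0.2, 0.0]
width: 0.997
grip_force: 0.0
clock: 2.65
position: [0.3436, 0.5084, 0.2481]
ee_rot: [[0.251, 0.968, 0.0], [0.968, -0.251, -0.0], [-0.0, 0.0, -1.0]]
wrist_force: [1.4, 0.2, 0.1]
width: 0.995
grip_force: 0.0
clock: 3.07
position: [0.4388, 0.3376, 0.2486]
ee_rot: [[0.253, 0.968, 0.001], [0.968, -0.253, 0.0], [0.001, 0.0, -1.0]]
wrist_force: [0.4, 0.1, 0.2]
width: 1.0
grip_force: 0.0
clock: 3.48
position: [0.4945, 0.2348, 0.2061]
ee_rot: [[0.258, 0.966, -0.003], [0.966, -0.258, -0.001], [-0.002, -0.003, -1.0]]
wrist_force: [-1.0, 0.2, -0.4]
width: 1.0
grip_force: 0.0
cam in tool [ 0.07521116  0.00058152 -0.12393917] [-0.31931806  0.01534414  0.94777401] [0.4943672  0.23631947 0.20709025] [0.4  0.06 1.92 0.   1.17 0.66]
0.2 [311.5, 191.4] [0.4971744  0.26021688] [-0.24973155 -0.96831511] -0.10864697439670565 0.06417428389356432 [0.52430697 0.36542139] [0.48114805 0.19807595]
0.76 [313.1, 194.9] [0.49682296 0.259279  ] [-0.25188638 -0.96775681] -0.10887980742396118 0.06315818695846116 [0.5242483  0.36464818] [0.48091427 0.19815724]
```

View pics/w1.png

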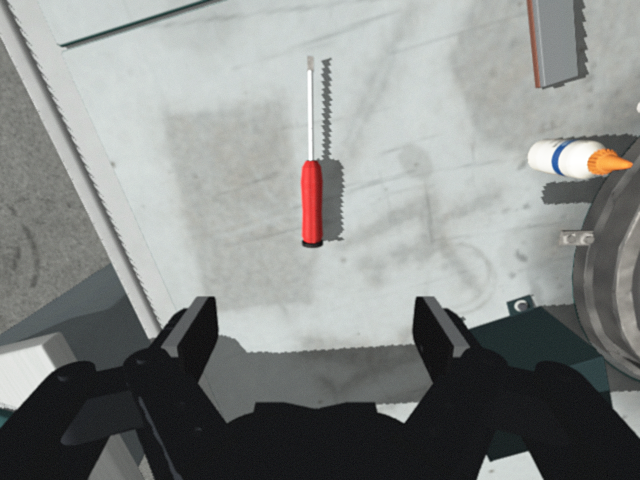

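Wrist view: tip at (310,57), handle front about (311,160), handle end (312,246).

```bash
cat > b.py <<'E'
from h import *
f=grab_frame("wrist")
P=onz(f,[[310,57],[311,160],[312,240]],0.011); print(P.round(4),np.linalg.norm(P[0]-P[1]),np.linalg.norm(P[0]-P[2]),f["K"])
for l in("driver","driver_tip"):
    for q in cut_out(f,l)[:1]:
        ys,xs=np.nonzero(q["mask"]);print(xs.min(),xs.max(),ys.min(),ys.max())
t,fr,e=P
u=(t-e)[:2];u/=np.linalg.norm(u)
g=e[:2]+u*0.055
print(u,g)
delta([g[0],g[1],0.0195],[u[1],-u[0]])
E
python3 b.py
```

```text
[[0.525  0.3688 0.011 ]
 [0.5035 0.2849 0.011 ]
 [0.484  0.2081 0.011 ]] 0.08662880576300643 0.16588352653811092 [[336.56369704   0.         314.98808536]
 [  0.         336.56369704 234.64353715]
 [  0.           0.           1.        ]]
301 322 63 250
300 322 62 250
[0.24705662 0.96900104] [0.49761361 0.26138874]
pos [0.4949 0.2388 0.2092] delta [ 0.0224 -0.0033  0.1897] turn -0.006626214757011134
```

Run:
```python
from h import *
for n in("wrist","top","scene"):
    f=grab_frame(n); print(n,f["k1"],np.array(f["K"])[0], proj(f,onz(f,[[310,57]],0)))
    if n=="top":
        print(onz(f,[[430,275],[511,272],[516,345],[433,349]],.034).round(3))
    im=f["pixels"]
    if n=="wrist":
        for c in(311,312):print([tuple(int(v) for v in im[r,c]) for r in list(range(50,66,2))+list(range(150,170,2))+list(range(236,256,2))])
```

```text
wrist 0.010344130571798614 [336.56369704   0.         314.98808536] [[310.  57.]]
[(199, 199, 193), (199, 200, 193), (200, 201, 195), (198, 200, 193), (205, 206, 199), (206, 209, 203), (197, 199, 193), (163, 171, 176), (255, 255, 255), (255, 255, 255), (255, 255, 255), (255, 255, 255), (255, 255, 255), (255, 255, 255), (255, 255, 255), (255, 255, 250), (59, 61, 193), (53, 55, 208), (59, 61, 219), (59, 60, 220), (60, 60, 220), (53, 55, 208), (56, 57, 212), (31, 31, 118), (47, 50, 45), (69, 74, 72), (181, 185, 180), (192, 197, 191)]
[(198, 199, 191), (199, 200, 192), (200, 200, 194), (198, 201, 194), (203, 204, 198), (207, 209, 203), (198, 199, 197), (163, 169, 172), (216, 217, 216), (213, 215, 213), (212, 213, 211), (214, 216, 212), (215, 217, 214), (218, 219, 217), (220, 220, 218), (182, 184, 180), (48, 50, 196), (55, 57, 217), (60, 62, 227), (63, 65, 228), (65, 68, 230), (63, 63, 221), (65, 68, 225), (31, 34, 126), (43, 44, 41), (63, 65, 67), (178, 181, 176), (188, 193, 189)]
top -0.1010123391046972 [501.05330628   0.         314.50509565] [[310.          57.00000005]]
[[ 0.572 -0.204  0.034]
 [ 0.598 -0.383  0.034]
 [ 0.441 -0.4    0.034]
 [ 0.415 -0.222  0.034]]
scene -0.05102255926038871 [472.42939059   0.         309.06704418] [[310.  57.]]
```

Run:
```python
from h import *
f=grab_frame("wrist")
for z0,z1 in((.011,.021),(.011,.011)):
    P=np.r_[onz(f,[[310,62.5],[311,165.5]],z0),onz(f,[[312,250]],z1)]; print(P.round(4),np.linalg.norm(P[0]-P[1]),np.linalg.norm(P[0]-P[2]))
q=cut_out(f,"driver_tip")[0];ys,xs=np.nonzero(q["mask"])
for a,b in((65,100),(100,160),(170,245)):
    k=(ys>=a)&(ys<b); print(onz(f,[[xs[k].mean(),ys[k].mean()]],.011), np.ptp(xs[k]))
print(get_obs()["position"])
```

```text
[[0.5242 0.3649 0.011 ]
 [0.5025 0.2801 0.011 ]
 [0.4826 0.2013 0.021 ]] 0.08753874078925189 0.1691500127322926
[[0.5242 0.3649 0.011 ]
 [0.5025 0.2801 0.011 ]
 [0.4815 0.1978 0.011 ]] 0.08753874078925189 0.17253734601036896Traceback (most recent call last):
  File "<stdin>", line 5, in <module>
IndexError: list index out of range
```

Scaled: 0.03 m / 0.8 = 0.0375, 0.02 m / 0.8 = 0.025.

```bash
echo '[{"aperture":0.7, "dy":-0.0038, "dz":0.0375}, {"aperture":0.7, "dz":0.0375}, {"aperture":0.7, "dz":0.025}, {"aperture":0.7}, {"aperture":0.7}]' | python3 -m pendant
python3 - <<'E'
from h import *
f=grab_frame("wrist"); cv2.imwrite("pics/w2.png",f["pixels"])
print(get_obs()["position"])
for l in("driver","driver_tip"):
    for q in cut_out(f,l)[:1]:
        ys,xs=np.nonzero(q["mask"]);print(q["p"],xs.min(),xs.max(),ys.min(),ys.max(),onz(f,[[315,ys.min()],[315,ys.max()]],.011))
E
```

```text
clock: 4.45
position: [0.491, 0.2377, 0.1272]
ee_rot: [[0.256, 0.967, -0.003], [0.967, -0.256, -0.001], [-0.002, -0.003, -1.0]]
wrist_force: [0.9, -0.2, 0.0]
width: 0.701
grip_force: 0.0
[0.49241168 0.23828681 0.12890609]
0.97 302 329 35 285 [[0.5246023  0.36495814 0.011     ]
 [0.48011852 0.19686496 0.011     ]]
0.64 302 329 35 285 [[0.5246023  0.36495814 0.011     ]
 [0.48011852 0.19686496 0.011     ]]
```

View pics/w2.png

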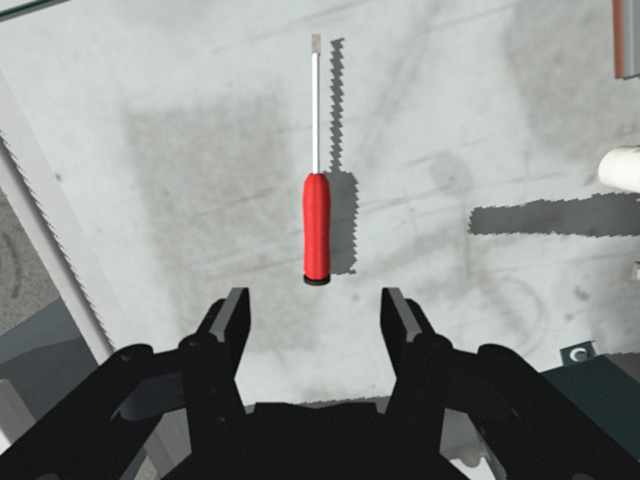

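Wrist view: flat tip at (316,35), red handle from row 173 to 278, cap to 285; the blade lies along x≈316.

Run:
```python
from h import *
f=grab_frame("wrist");im=f["pixels"].astype(int)
for r in list(range(30,60,3))+list(range(168,180,2))+list(range(270,290,2)): print(r,im[r,314:319:2].tolist())
P=onz(f,[[316,35],[316,52],[316,173],[317,279],[317,285]],.011);print(P.round(4));u=P[0]-P[4];u/=np.linalg.norm(u);print(((P-P[4])@u).round(4),u, get_obs()["position"])
```

```text
30 [[193, 197, 190], [197, 197, 192], [196, 198, 190]]
33 [[198, 199, 194], [199, 200, 195], [202, 204, 198]]
36 [[201, 205, 198], [201, 204, 198], [203, 205, 199]]
39 [[184, 186, 181], [203, 205, 198], [205, 205, 200]]
42 [[149, 156, 157], [203, 206, 198], [207, 209, 201]]
45 [[159, 164, 165], [203, 205, 199], [207, 208, 203]]
48 [[168, 173, 176], [201, 205, 198], [208, 210, 203]]
51 [[170, 177, 177], [205, 209, 201], [205, 208, 200]]
54 [[174, 180, 180], [204, 206, 198], [205, 207, 201]]
57 [[162, 168, 170], [206, 206, 200], [210, 211, 204]]
168 [[144, 146, 142], [201, 205, 199], [205, 208, 204]]
170 [[147, 148, 145], [203, 207, 200], [206, 211, 206]]
172 [[150, 150, 147], [203, 207, 201], [201, 202, 199]]
174 [[148, 149, 145], [200, 203, 197], [161, 165, 158]]
176 [[70, 72, 114], [56, 56, 101], [68, 67, 105]]
178 [[45, 48, 182], [30, 30, 121], [24, 26, 104]]
270 [[64, 69, 231], [59, 60, 211], [40, 42, 159]]
272 [[66, 68, 232], [59, 57, 210], [45, 47, 163]]
274 [[61, 62, 229], [57, 59, 208], [46, 48, 165]]
276 [[62, 64, 223], [52, 55, 201], [42, 43, 154]]
278 [[67, 70, 231], [55, 58, 200], [29, 29, 119]]
280 [[33, 32, 119], [26, 28, 99], [21, 18, 35]]
282 [[29, 32, 28], [32, 32, 28], [33, 35, 32]]
284 [[44, 46, 48], [39, 40, 41], [31, 34, 36]]
286 [[96, 98, 99], [106, 110, 107], [130, 130, 128]]
288 [[189, 191, 188], [186, 189, 186], [191, 193, 190]]
[[0.5288 0.3669 0.011 ]
 [0.5263 0.3576 0.011 ]
 [0.5065 0.2824 0.011 ]
 [0.486  0.2014 0.011 ]
 [0.4846 0.1963 0.011 ]]
[0.1762 0.1665 0.0888 0.0052 0.    ] [2.50764254e-01 9.68048185e-01 1.57503939e-16] [0.49368388 0.23873681 0.1305266 ]
```

Scaled: 0.03 m / 0.8 = 0.0375, 0.015 m / 0.8 = 0.0188.

```bash
echo '[{"aperture":0.6, "dx":0.0188, "dy":0.0019, "dz":0.0375}, {"aperture":0.6, "dz":0.0375}, {"aperture":0.6, "dz":0.0375}, {"aperture":0.6}, {"aperture":0.6}]' | python3 -m pendant
echo '[{"aperture":0.5, "dz":0.01}, {"aperture":0.5, "dz":0.01}, {"aperture":0.5}, {"aperture":0.5}, {"aperture":0.5}]' | python3 -m pendant
```

```text
clock: 5.07
position: [0.4965, 0.2518, 0.0379]
ee_rot: [[0.256, 0.967, -0.003], [0.967, -0.256, -0.001], [-0.002, -0.002, -1.0]]
wrist_force: [-0.1, 0.2, 0.9]
width: 0.604
grip_force: 0.0
clock: 5.48
position: [0.498, 0.2524, 0.0231]
ee_rot: [[0.256, 0.967, 0.001], [0.967, -0.256, 0.001], [0.001, 0.001, -1.0]]
wrist_force: [0.1, -0.4, -0.6]
width: 0.499
grip_force: 0.0
```

Scaled: 0.003 m / 0.8 = 0.0038.

```bash
echo '[{"aperture":0.4, "dz":0.0038}, {"aperture":0.2}, {"aperture":0}, {"aperture":0}, {"aperture":0}]' | python3 -m pendant 40
echo '[{"aperture":0}, {"aperture":0}, {"aperture":0}, {"aperture":0}, {"aperture":0}]' | python3 -m pendant 60
echo '[{"aperture":0, "dz":-0.025}, {"aperture":0, "dz":-0.025}, {"aperture":0, "dz":-0.025}, {"aperture":0, "dz":-0.025}, {"aperture":0}]' | python3 -m pendant
python3 - <<'E'
from h import *
o=get_obs();print(o["position"],o["ft_torque"])
f=grab_frame("wrist"); cv2.imwrite("pics/w3.png",f["pixels"])
for l in("driver",):
    for q in cut_out(f,l)[:1]:
        ys,xs=np.nonzero(q["mask"]);print(q["p"],xs.min(),xs.max(),ys.min(),ys.max())
E
```

```text
clock: 5.9
position: [0.4976, 0.2522, 0.0195]
ee_rot: [[0.256, 0.967, 0.0], [0.967, -0.256, 0.0], [0.0, 0.0, -1.0]]
wrist_force: [0.3, 0.4, 1.2]
width: 0.234
grip_force: 39.8
clock: 6.32
position: [0.4977, 0.2523, 0.0196]
ee_rot: [[0.256, 0.967, 0.001], [0.967, -0.256, 0.0], [0.0, 0.001, -1.0]]
wrist_force: [0.2, 0.5, 2.7]
width: 0.229
grip_force: 59.3
clock: 6.73
position: [0.4997, 0.2532, 0.103]
ee_rot: [[0.256, 0.967, 0.006], [0.967, -0.256, 0.003], [0.004, 0.005, -1.0]]
wrist_force: [-0.0, 0.6, 0.4]
width: 0.227
grip_force: 58.8
[0.49973031 0.25322737 0.1029845 ] [ 0.03679146 -0.01825905 -0.00083548]
0.59 291 338 6 408
```

View pics/w3.png

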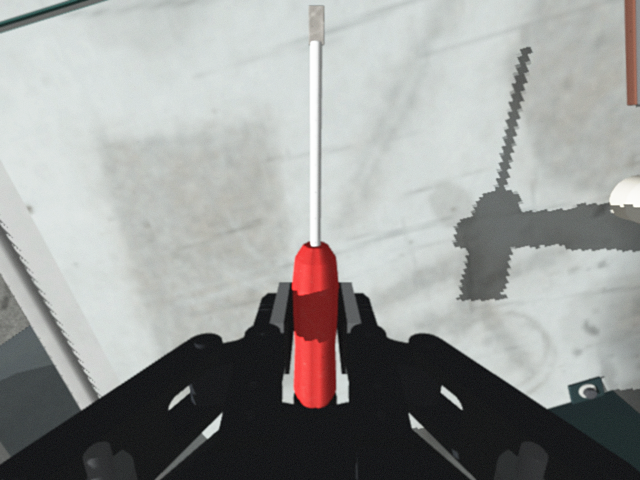

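Driver held, tip at (317,5), handle front (316,243). Now locate the box precisely.

Run:
```python
from h import *
f=grab_frame("wrist");o=get_obs();R=o["ee_rot"]
c,d=ray(f,[[317,5],[316,243]]);ct=R.T@(c-o["position"]);dt=d@R
for z in(.0085,):print("tip,front in tool",ct+dt*((z-ct[2])/dt[:,2])[:,None])
a=cv2.resize(cv2.imread("pics/top0.png")[185:265,290:390],None,fx=4,fy=4,interpolation=cv2.INTER_CUBIC)
b=cv2.resize(cv2.imread("pics/scene0.png")[205:285,285:385],None,fx=4,fy=4,interpolation=cv2.INTER_CUBIC)
cv2.imwrite("pics/box.png",np.hstack([a,b]))
```

```text
tip,front in tool [[0.11717609 0.00154178 0.0085    ]
 [0.03055571 0.00127797 0.0085    ]]
```

View pics/box.png

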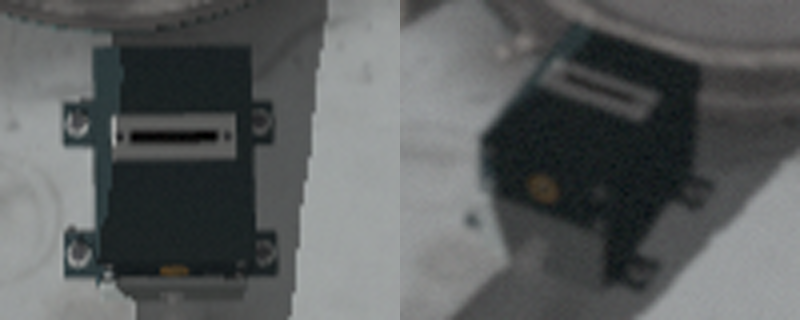

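```bash
cat > c.py <<'E'
from h import *
from scipy.optimize import least_squares
t=grab_frame("top");s=grab_frame("scene")
print("hole z=.065 top",onz(t,[[333.5,252.5]],.065),"scene",onz(s,[[320.5,252]],.065))
sc=onz(t,[[309.5,215.5],[309.5,247.5],[356.5,247.5],[355.75,215.5]],.006);print(sc.round(4).tolist(),sc.mean(0))
# fit box pose to screw (symmetric in y; x sep unknown) hole, and top corners
crn=np.array([[93,46],[250,46]])/4+[290,185]   # back top corners
def M(p,q):
    x,y,a=p;c,s_=np.cos(a),np.sin(a);q=np.array(q,float)
    return np.c_[x+c*q[:,0]-s_*q[:,1],y+s_*q[:,0]+c*q[:,1],q[:,2]]
def res(p):
    b=p[:3]
    r=[proj(t,M(b,[[-.059,0,.065]]))-[[333.5,252.5]],proj(s,M(b,[[-.059,0,.065]]))-[[320.5,252]],
       (proj(t,M(b,[[p[3],p[5],.006],[p[4],p[5],.006],[p[4],-p[5],.006],[p[3],-p[5],.006]]))-[[309.5,215.5],[309.5,247.5],[356.5,247.5],[355.75,215.5]]),
       ]
    return np.concatenate([x.ravel() for x in r])
r=least_squares(res,[.66,.02,-.1,.03,-.03,.05]);print(r.x.round(4),r.fun.round(1))
p=r.x[:3]
top=[[x,y,.086] for x,y in((-.059,.042),(.059,.042),(.059,-.042),(-.059,-.042))]
print("top crop corners pred",((proj(t,M(p,top))-[290,185])*4).round(0).tolist());print("scene crop",((proj(s,M(p,top))-[285,205])*4+[400,0]).round(0).tolist())
E
python3 c.py
```

```text
hole z=.065 top [[0.59210259 0.00974976 0.065     ]] scene [[0.59180356 0.00653196 0.065     ]]
[[0.6826, 0.0722, 0.006], [0.6089, 0.0637, 0.006], [0.6205, -0.041, 0.006], [0.6943, -0.0323, 0.006]] [0.65158272 0.01564135 0.006     ]
[ 0.6509  0.0154  0.1144  0.0378 -0.0364  0.0526] [ 0.5 -0.  -0.7 -0.5  0.1  0.1  0.1  0.1  0.  -0.1  0.1 -0.1]
top crop corners pred [[96.0, 263.0], [96.0, 45.0], [254.0, 44.0], [258.0, 262.0]]
scene crop [[473.0, 134.0], [573.0, 16.0], [700.0, 60.0], [607.0, 184.0]]
```

Scaled: 0.12 rad / 3.1416 = 0.0382.

```bash
echo '[{"aperture":0, "yaw":0.0382}, {"aperture":0, "yaw":0.0382}, {"aperture":0, "yaw":0.0382}, {"aperture":0, "yaw":0.0382}, {"aperture":0, "yaw":0.0382}]' | python3 -m pendant
echo '[{"aperture":0, "yaw":0.0382}, {"aperture":0, "yaw":0.0382}, {"aperture":0, "yaw":0.0382}, {"aperture":0, "yaw":0.0382}, {"aperture":0, "yaw":0.0376}]' | python3 -m pendant
echo '[{"aperture":0, "dx":-0.0388}, {"aperture":0, "dx":-0.0388}, {"aperture":0, "dx":-0.0388, "dy":0.025}, {"aperture":0, "dy":0.0438}, {"aperture":0, "dy":0.0438}]' | python3 -m pendant
echo '[{"aperture":0, "dy":0.0438}, {"aperture":0, "dy":0.0438}, {"aperture":0, "dy":0.0438}, {"aperture":0, "dy":0.0438}, {"aperture":0, "dy":0.025}]' | python3 -m pendant
echo '[{"aperture":0, "dz":0.0188}, {"aperture":0, "dz":0.0125}, {"aperture":0}, {"aperture":0}, {"aperture":0}]' | python3 -m pendant
cat > d.py <<'E'
import sys
from h import *
n=sys.argv[1]
grab_frame("wrist");f=grab_frame("wrist");o=get_obs();R=o["ee_rot"];p=o["position"];cv2.imwrite(f"pics/{n}.png",f["pixels"])
print(p,R[:,0],o["wrist_force"])
B=np.array([.6509,.0154]);a=.1144;u=np.array([np.cos(a),np.sin(a)]);v=np.array([-u[1],u[0]])
for name,off in(("tip",(.117,.0015,.0085)),("front",(.0306,.0013,.0085))):
    T=p+R@np.array(off);print(name,T.round(4),"box along",((T[:2]-B)@u+.059).round(4),"lat",((T[:2]-B)@v).round(4))
E
python3 d.py w4
```

```text
clock: 7.4
position: [0.4962, 0.2516, 0.0974]
ee_rot: [[0.761, 0.649, -0.003], [0.649, -0.761, -0.001], [-0.003, -0.001, -1.0]]
wrist_force: [0.7, 0.2, -0.7]
width: 0.233
grip_force: 58.8
clock: 7.82
position: [0.4962, 0.2516, 0.0973]
ee_rot: [[0.994, 0.108, -0.003], [0.108, -0.994, -0.001], [-0.003, 0.001, -1.0]]
wrist_force: [0.0, -0.2, -0.4]
width: 0.229
grip_force: 58.8
clock: 8.23
position: [0.4117, 0.1514, 0.0972]
ee_rot: [[0.993, 0.118, -0.004], [0.118, -0.993, -0.001], [-0.004, 0.001, -1.0]]
wrist_force: [1.0, -0.8, -0.5]
width: 0.23
grip_force: 58.9
clock: 8.65
position: [0.4323, -0.0095, 0.098]
ee_rot: [[0.994, 0.112, -0.002], [0.112, -0.994, -0.001], [-0.002, 0.0, -1.0]]
wrist_force: [-0.1, -0.1, -0.5]
width: 0.229
grip_force: 58.9
clock: 9.07
position: [0.4328, -0.0061, 0.0738]
ee_rot: [[0.993, 0.115, -0.002], [0.115, -0.993, 0.0], [-0.002, -0.0, -1.0]]
wrist_force: [0.5, -0.1, 0.3]
width: 0.23
grip_force: 58.9
[ 0.43363218 -0.0061774   0.07456572] [9.93374427e-01 1.14921991e-01 4.28382724e-04] [-0.90735033 -0.34455083 -0.8502863 ]
tip [0.55   0.0058 0.0661] box along -0.0423 lat 0.002
front [ 0.4642 -0.004   0.0661] box along -0.1287 lat 0.0021
```

View pics/w4.png

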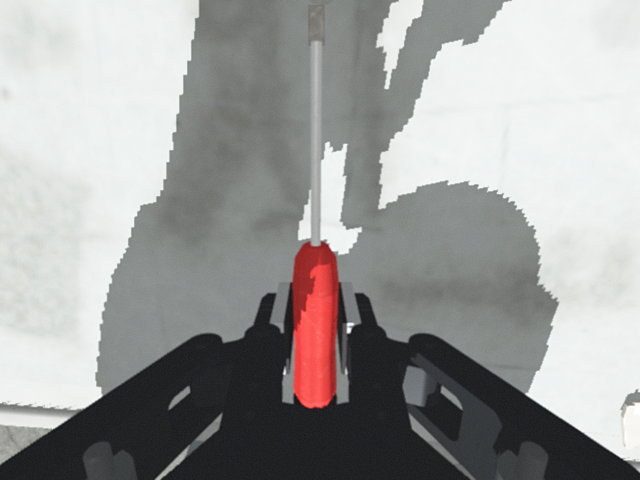

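Blade is straight ahead, tip at (317,5), jaws centred at x=316; the box is still out of this view. Approach and compare tip with hole in the fixed cameras.

Scaled: 0.01 m / 0.8 = 0.0125, 0.003 m / 0.8 = 0.0038.

```bash
echo '[{"aperture":0, "dx":0.0125, "dy":0.0038, "dz":0.0013}, {"aperture":0, "dx":0.0125}, {"aperture":0, "dx":0.0125}, {"aperture":0}, {"aperture":0}]' | python3 -m pendant
python3 d.py w5
python3 - <<'E'
from h import *
t=grab_frame("top");s=grab_frame("scene")
a=cv2.resize(t["pixels"][225:275,305:355],None,fx=8,fy=8,interpolation=cv2.INTER_CUBIC)
b=cv2.resize(s["pixels"][225:275,290:340],None,fx=8,fy=8,interpolation=cv2.INTER_CUBIC)
im=np.hstack([a,b]);im=np.clip(im.astype(float)*1.6,0,255).astype(np.uint8)
im=np.vstack([im]);w=cv2.imread("pics/w5.png")[0:100,200:440];w=cv2.resize(w,(480,200));z=np.zeros((200,800,3),np.uint8);z[:,:480]=w
cv2.imwrite("pics/cmp1.png",np.vstack([im,z]))
E
```

```text
clock: 9.58
position: [0.4648, -0.0063, 0.0736]
ee_rot: [[0.993, 0.114, 0.001], [0.114, -0.993, -0.0], [0.001, 0.0, -1.0]]
wrist_force: [-0.4, -0.6, -0.7]
width: 0.232
grip_force: 58.9
[ 0.46334088 -0.00631315  0.073093  ] [ 9.93511888e-01  1.13724749e-01 -8.99731655e-04] [-1.17444619 -1.19829731 -0.95098897]
tip [0.5797 0.0055 0.0645] box along -0.0128 lat -0.0017
front [ 0.4939 -0.0041  0.0646] box along -0.0992 lat -0.0015
```

View pics/cmp1.png

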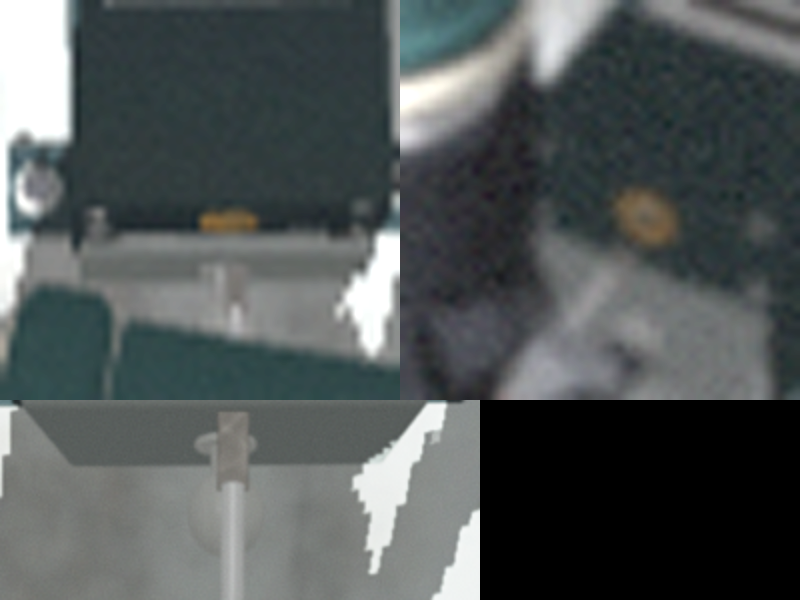

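Tip is level with the brass rim laterally (top crop: rim 229, tip ~231); in scene crop rim is (646,217), blade runs (575,310)→(618,268). Check heights by projecting the hole axis.

Run:
```python
from h import *
t=grab_frame("top");s=grab_frame("scene");w=grab_frame("wrist");o=get_obs();R=o["ee_rot"];p=o["position"]
a=.1144;u=np.array([np.cos(a),np.sin(a),0]);v=np.array([-u[1],u[0],0])
H=onz(s,[[290+246/8,225+217/8]],.065)[0];Ht=onz(t,[[305+229/8,225+222/8]],.065)[0];print("H scene",H,"top",Ht)
for z in(.062,.065,.068):
  print(z,[((proj(s,H-u*d+[0,0,z-.065])-[290,225])*8+[400,0]).round(0).tolist() for d in(.012,.03,.04)])
print("top",[((proj(t,Ht-u*d)-[305,225])*8).round(0).tolist() for d in(.012,.03)])
# wrist
K=onz(w,[[200+226/2,515/2-200]],.024)[0];T=onz(w,[[200+232/2,12/2]],p[2]-.0085)[0]
print("knob",K,"tip",T,"lat tip-knob",(T-K)@v,"along",(T-K)@u)
print("ell",[200+225/2,21], "TCP lat-knob",(p-K)@v)
```

```text
H scene [0.59180104 0.00584523 0.065     ] top [0.59159596 0.00943061 0.065     ]
0.062 [[[625.0, 251.0]], [[594.0, 292.0]], [[576.0, 315.0]]]
0.065 [[[625.0, 244.0]], [[593.0, 284.0]], [[576.0, 308.0]]]
0.068 [[[625.0, 236.0]], [[593.0, 277.0]], [[575.0, 300.0]]]
top [[[229.0, 267.0]], [[230.0, 334.0]]]
knob [0.57044169 0.00572834 0.024     ] tip [0.57896096 0.00545444 0.06469347] lat tip-knob -0.0012445848288622661 along 0.008432317092218306
ell [312.5, 21] TCP lat-knob 0.00020848837959656444
```

Scaled: 0.003 m / 0.8 = 0.0038, -0.0012 m / 0.8 = -0.0015.

```bash
echo '[{"aperture":0, "dy":-0.0015, "dz":-0.0009}, {"aperture":0, "dx":0.0038}, {"aperture":0, "dx":0.0038}, {"aperture":0, "dx":0.0038}, {"aperture":0}]' | python3 -m pendant
echo '[{"aperture":0, "dx":0.0038}, {"aperture":0, "dx":0.0038}, {"aperture":0, "dx":0.0038}, {"aperture":0}, {"aperture":0}]' | python3 -m pendant
```

```text
clock: 10.35
position: [0.4734, -0.0042, 0.0743]
ee_rot: [[0.994, 0.114, 0.001], [0.114, -0.994, -0.0], [0.001, 0.0, -1.0]]
wrist_force: [-0.4, -0.7, 0.0]
width: 0.228
grip_force: 58.9
clock: 10.77
position: [0.4815, -0.0031, 0.074]
ee_rot: [[0.994, 0.114, -0.0], [0.114, -0.994, -0.0], [-0.0, 0.0, -1.0]]
wrist_force: [-0.7, -0.7, -0.9]
width: 0.231
grip_force: 58.9
```

Units first: shifts go in shares of 800 mm and turns go in shares of pi rad. So 0.004 m / 0.8 = 0.005.

```bash
echo '[{"aperture":0, "dx":0.005}, {"aperture":0, "dx":0.005}, {"aperture":0, "dx":0.005}, {"aperture":0}, {"aperture":0}]' | python3 -m pendant
echo '[{"aperture":0, "dx":0.005}, {"aperture":0, "dx":0.005}, {"aperture":0, "dx":0.0038}, {"aperture":0}, {"aperture":0}]' | python3 -m pendant
python3 d.py w6
python3 - <<'E'
from h import *
t=grab_frame("top");s=grab_frame("scene")
a=cv2.resize(t["pixels"][225:275,305:355],None,fx=8,fy=8,interpolation=cv2.INTER_CUBIC)
b=cv2.resize(s["pixels"][225:275,290:340],None,fx=8,fy=8,interpolation=cv2.INTER_CUBIC)
im=np.clip(np.hstack([a,b]).astype(float)*1.6,0,255).astype(np.uint8)
w=cv2.imread("pics/w6.png")[0:100,200:440];w=cv2.resize(w,(480,200));z=np.zeros((200,800,3),np.uint8);z[:,:480]=w
cv2.imwrite("pics/cmp2.png",np.vstack([im,z]))
E
```

```text
clock: 11.18
position: [0.4936, -0.0018, 0.0741]
ee_rot: [[0.994, 0.114, 0.0], [0.114, -0.994, -0.0], [0.0, 0.0, -1.0]]
wrist_force: [-0.3, 1.1, -1.4]
width: 0.227
grip_force: 58.9
clock: 11.6
position: [0.5044, -0.0005, 0.074]
ee_rot: [[0.994, 0.114, 0.0], [0.114, -0.994, -0.0], [0.0, 0.0, -1.0]]
wrist_force: [0.7, 0.1, -1.1]
width: 0.228
grip_force: 58.9
[ 0.50395569 -0.00053005  0.07389869] [ 9.93527759e-01  1.13589031e-01 -3.50926372e-04] [-0.06685479  0.1554677  -0.91394503]
tip [0.6204 0.0113 0.0654] box along 0.0282 lat -0.0006
front [0.5345 0.0017 0.0654] box along -0.0582 lat -0.0004
```

View pics/cmp2.png

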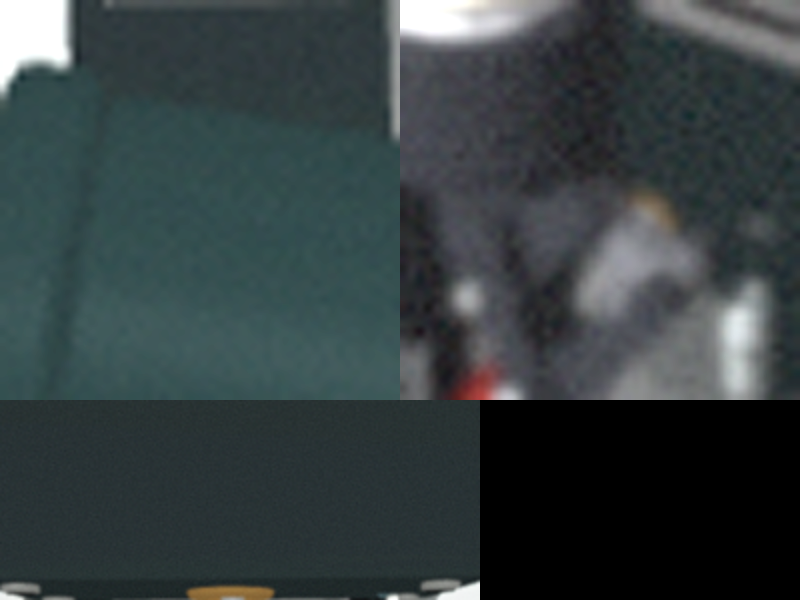

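Blade is in the hole without contact (rim centred at crop x≈231). Keep feeling forward.

Scaled: 0.003 m / 0.8 = 0.0038.

```bash
echo '[{"aperture":0, "dx":0.0038}, {"aperture":0, "dx":0.0038}, {"aperture":0, "dx":0.0038}, {"aperture":0}, {"aperture":0}]' | python3 -m pendant | grep -E 'pos|force'
echo '[{"aperture":0, "dx":0.0025}, {"aperture":0, "dx":0.0025}, {"aperture":0, "dx":0.0025}, {"aperture":0}, {"aperture":0}]' | python3 -m pendant| grep -E 'pos|force'
echo '[{"aperture":0, "dx":0.0025}, {"aperture":0, "dx":0.0025}, {"aperture":0}, {"aperture":0}]' | python3 -m pendant| grep -E 'pos|force'
```

```text
position: [0.5134, 0.0005, 0.0741]
wrist_force: [0.3, -0.3, -0.7]
grip_force: 58.9
position: [0.5191, 0.0012, 0.074]
wrist_force: [-0.9, -0.0, -1.4]
grip_force: 58.9
position: [0.5232, 0.0016, 0.074]
wrist_force: [-0.0, 0.6, -1.0]
grip_force: 58.9
```

```bash
echo '[{"aperture":0, "dx":0.0025}, {"aperture":0, "dx":0.0025}, {"aperture":0}, {"aperture":0}]' | python3 -m pendant| grep -E 'pos|force'
echo '[{"aperture":0, "dx":0.0025}, {"aperture":0, "dx":0.0025}, {"aperture":0}, {"aperture":0}]' | python3 -m pendant| grep -E 'pos|force'
```

```text
position: [0.5252, 0.002, 0.0734]
wrist_force: [-5.8, -1.3, 1.5]
grip_force: 59.2
position: [0.5288, 0.0024, 0.0733]
wrist_force: [-6.4, -1.2, 3.3]
grip_force: 59.4
```

Scaled: 0.002 m / 0.8 = 0.0025.

```bash
echo '[{"aperture":0, "dx":0.0025}, {"aperture":0, "dx":0.0025}, {"aperture":0}, {"aperture":0}]' | python3 -m pendant| grep -E 'pos|force'
echo '[{"aperture":0, "dx":0.0025}, {"aperture":0, "dx":0.0013}, {"aperture":0}, {"aperture":0}]' | python3 -m pendant| grep -E 'pos|force'
```

```text
position: [0.5327, 0.0029, 0.0733]
wrist_force: [-5.5, -1.8, 3.0]
grip_force: 59.3
position: [0.5357, 0.0033, 0.0732]
wrist_force: [-6.2, 0.1, 1.6]
grip_force: 59.2
```

Scaled: 0.0015 m / 0.8 = 0.0019.

```bash
echo '[{"aperture":0, "dx":0.0019}, {"aperture":0}, {"aperture":0}, {"aperture":0}]' | python3 -m pendant| grep -E 'pos|force'
python3 - <<'E'
from h import *
s=grab_frame("scene")
for q in cut_out(s,"knob")[:2]+cut_out(s,"drawer")[:2]:print(q["p"],q["xy"],q["mask"].sum())
cv2.imwrite("pics/s7.png",s["pixels"])
w=grab_frame("wrist");cv2.imwrite("pics/w7.png",w["pixels"])
b=cv2.resize(s["pixels"][215:295,270:350],(560,560),interpolation=cv2.INTER_CUBIC)
c=cv2.resize(w["pixels"],(240,180));z=np.zeros((560,240,3),np.uint8);z[:180]=c
cv2.imwrite("pics/cmp3.png",np.hstack([b,z]))
E
```

```text
position: [0.537, 0.0034, 0.073]
wrist_force: [-5.3, -1.5, 2.0]
grip_force: 59.1
0.84 [325.3, 273.5] 285
0.55 [325.4, 271.9] 293
```

View pics/cmp3.png

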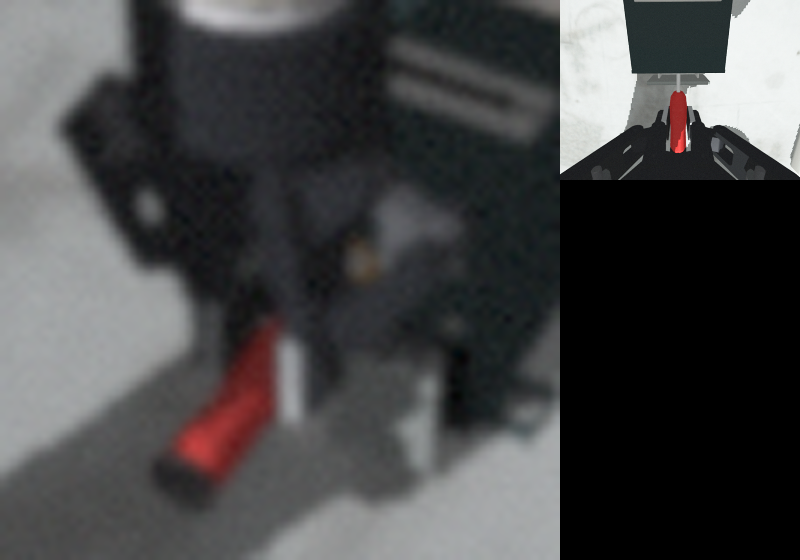

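The scene crop shows the blade in the hole and the drawer front at about (425,400) in the crop, too occluded to judge; I'll use the wrist camera numerically.

```bash
cat >> h.py <<'E'
B=np.array([.6509,.0154]);A=.1144;U=np.array([np.cos(A),np.sin(A)]);V=np.array([-U[1],U[0]])
def bx(P): return np.c_[(P[:,:2]-B)@U,(P[:,:2]-B)@V]
E
python3 - <<'E'
from h import *
w=grab_frame("wrist")
for l in("drawer","knob","drop_box"):
    for q in cut_out(w,l)[:1]:
        ys,xs=np.nonzero(q["mask"]);print(l,q["p"],q["xy"],q["mask"].sum(),xs.min(),xs.max(),ys.min(),ys.max())
        print(bx(onz(w,[[315,ys.max()],[315,ys.min()],[xs.min(),q["xy"][1]],[xs.max(),q["xy"][1]]],.046)).round(4).tolist())
im=w["pixels"].astype(int)
print([(r,im[r,260].tolist(),im[r,370].tolist()) for r in range(170,260,5)])
# expected rows of panel top edge (z=.046) for slide 0 / 17mm, y=+-30mm
for d in(0,.017):
  for x in(-.0645,-.0595):
    P=[[*(B+U*(x-d)+V*y),.046] for y in(.02,-.02)];print(d,x,proj(w,P).round(0).tolist())
P=[[*(B-U*.059+V*y),.086] for y in(.02,-.02)];print(proj(w,P).round(0).tolist())
E
```

```text
drawer 0.95 [321.1, 208.3] 4684 231 400 195 245
[[-0.091, 0.0], [-0.0668, 0.0], [-0.073, 0.0388], [-0.073, -0.0392]]
knob 0.73 [322.7, 212.2] 4569 232 400 195 245
[[-0.091, 0.0], [-0.0668, 0.0], [-0.0748, 0.0385], [-0.0749, -0.0394]]
drop_box 0.58 [316.6, 95.1] 52785 167 459 0 196
[[-0.0672, 0.0], [0.0092, -0.0], [-0.0247, 0.0616], [-0.0248, -0.06]]
[(170, [51, 52, 37], [48, 50, 38]), (175, [51, 49, 39], [45, 47, 36]), (180, [51, 51, 42], [51, 50, 38]), (185, [46, 46, 33], [50, 50, 39]), (190, [50, 48, 36], [46, 48, 36]), (195, [62, 65, 58], [109, 110, 107]), (200, [106, 107, 102], [126, 129, 124]), (205, [100, 102, 98], [118, 120, 118]), (210, [94, 95, 91], [97, 98, 95]), (215, [97, 99, 96], [93, 95, 93]), (220, [110, 116, 109], [115, 116, 112]), (225, [104, 105, 100], [136, 140, 134]), (230, [121, 123, 121], [235, 236, 233]), (235, [121, 125, 122], [231, 233, 232]), (240, [121, 125, 123], [232, 235, 232]), (245, [125, 127, 126], [230, 232, 230]), (250, [122, 125, 122], [230, 232, 230]), (255, [119, 123, 120], [230, 232, 230])]
0 -0.0645 [[271.0, 190.0], [359.0, 190.0]]
0 -0.0595 [[270.0, 179.0], [360.0, 179.0]]
0.017 -0.0645 [[272.0, 226.0], [358.0, 226.0]]
0.017 -0.0595 [[272.0, 216.0], [358.0, 216.0]]
[[255.0, 195.0], [375.0, 195.0]]
```

The panel top edge lies at rows 216–226 in the wrist view, just where a 17 mm opening puts it: drawer is released. Withdraw, carry aside, lay down.

Scaled: -0.02 m / 0.8 = -0.025, -0.01 m / 0.8 = -0.0125.

```bash
echo '[{"aperture":0, "dx":-0.0125}, {"aperture":0, "dx":-0.025}, {"aperture":0, "dx":-0.025}, {"aperture":0, "dx":-0.025}, {"aperture":0, "dx":-0.025}]' | python3 -m pendant| grep -E 'pos|force'
echo '[{"aperture":0}, {"aperture":0, "dy":-0.05}, {"aperture":0, "dy":-0.05}, {"aperture":0, "dy":-0.05}, {"aperture":0, "dy":-0.05}]' | python3 -m pendant| grep -E 'pos|force'
echo '[{"aperture":0, "dy":-0.05}, {"aperture":0, "dz":0.025}, {"aperture":0, "dz":0.025}, {"aperture":0, "dz":0.0063}, {"aperture":0}]' | python3 -m pendant| grep -E 'pos|force'
```

```text
position: [0.4493, -0.0068, 0.074]
wrist_force: [-0.5, -0.2, -1.0]
grip_force: 58.9
position: [0.4324, 0.1538, 0.0747]
wrist_force: [1.2, -0.2, -0.9]
grip_force: 59.0
position: [0.4258, 0.1917, 0.0275]
wrist_force: [-0.1, -0.4, -0.8]
grip_force: 59.1
```

Run:
```python
from h import *
w=grab_frame("wrist");im=w["pixels"]
hsv=cv2.cvtColor(im,cv2.COLOR_BGR2HSV)
m=(((hsv[...,0]<8)|(hsv[...,0]>172))&(hsv[...,1]>150)&(hsv[...,2]>80));m[:,:280]=0;m[:,360:]=0
ys,xs=np.nonzero(m);print(ys.min(),ys.max(),xs.min(),xs.max());print([(r,xs[ys==r].mean().round(1)) for r in(245,260,300,350,390) if (ys==r).any()])
print(get_obs()["position"],get_obs()["wrist_force"])
s=grab_frame("scene");t=grab_frame("top")
for n,f in(("s",s),("t",t)):
  for l in("knob","drawer"):
    for q in cut_out(f,l)[:1]:print(n,l,q["p"],q["xy"],q["mask"].sum(),bx(onz(f,[q["xy"]],.024)))
```

```text
242 408 292 338
[(245, np.float64(314.7)), (260, np.float64(315.0)), (300, np.float64(315.0)), (350, np.float64(315.0)), (390, np.float64(314.5))]
[0.42681323 0.19171466 0.02854206] [-0.35032967 -0.39742258 -0.60588551]
s knob 0.77 [316.6, 268.8] 627 [[-0.07539839 -0.00038651]]
s drawer 0.64 [316.3, 264.3] 613 [[-0.06332413  0.00712411]]
t knob 0.96 [332.3, 262.5] 458 [[-0.07354531  0.0025814 ]]
t drawer 0.7 [334.2, 225.5] 2648 [[ 0.00992884 -0.0024652 ]]
```

Scaled: 0.004 m / 0.8 = 0.005, 0.003 m / 0.8 = 0.0038.

```bash
echo '[{"aperture":0, "dz":0.005}, {"aperture":0, "dz":0.0038}, {"aperture":0, "dz":0.0013}, {"aperture":0}, {"aperture":0}]' | python3 -m pendant| grep -E 'pos|force'
echo '[{"aperture":0.25}, {"aperture":0.3}, {"aperture":0.4}, {"aperture":0.5}, {"aperture":0.5}]' | python3 -m pendant| grep -E 'pos|force'
echo '[{"aperture":0.5, "dz":-0.0125}, {"aperture":0.5, "dz":-0.0375}, {"aperture":0.5, "dz":-0.0375}, {"aperture":0.5, "dz":-0.0375}, {"aperture":0.5}]' | python3 -m pendant| grep -E 'pos|force'
```

```text
position: [0.427, 0.1919, 0.0207]
wrist_force: [0.2, -0.7, -0.1]
grip_force: 59.1
position: [0.4274, 0.1921, 0.0211]
wrist_force: [0.7, -0.1, 0.4]
grip_force: 0.0
position: [0.4318, 0.1938, 0.1281]
wrist_force: [1.9, 0.5, -0.3]
grip_force: 0.0
```

Scaled: 0.0336 m / 0.8 = 0.042, 0.0114 m / 0.8 = 0.0143.

```bash
echo '[{"aperture":0.6, "dx":0.0143, "dy":0.042}, {"aperture":0.6, "dx":0.0143, "dy":0.042}, {"aperture":0.6, "dx":0.0143, "dy":0.042}, {"aperture":0.6, "dx":0.0143, "dy":0.042}, {"aperture":0.6, "dx":0.0143, "dy":0.042}]' | python3 -m pendant| grep -E 'pos|force'
echo '[{"aperture":0.6, "dx":0.0143, "dy":0.042}, {"aperture":0.6}, {"aperture":0.6}, {"aperture":0.6}]' | python3 -m pendant| grep -E 'pos|force'
python3 - <<'E'
from h import *
grab_frame("wrist");w=grab_frame("wrist");cv2.imwrite("pics/w8.png",w["pixels"])
for l in("knob","drawer"):
    for q in cut_out(w,l)[:1]:
        ys,xs=np.nonzero(q["mask"]);print(l,q["p"],q["xy"],q["mask"].sum(),xs.min(),xs.max(),ys.min(),ys.max())
        print("panel?",bx(onz(w,[[xs.min(),q["xy"][1]],[xs.max(),q["xy"][1]]],.046)),"knob bottom",bx(onz(w,[[315,ys.max()]],.024)))
# bright round knob: search around predicted
pk=proj(w,[[*(B-U*.0965),.024]]);print("pred knob",pk)
g=cv2.cvtColor(w["pixels"],cv2.COLOR_BGR2GRAY)
x,y=pk[0];ci=cv2.HoughCircles(cv2.medianBlur(g[int(y)-60:int(y)+60,int(x)-60:int(x)+60],3),cv2.HOUGH_GRADIENT,1,20,param1=60,param2=12,minRadius=10,maxRadius=22)
if ci is not None:
    for c in ci[0][:4]:
        P=[c[0]+int(x)-60,c[1]+int(y)-60];print(P,c[2],bx(onz(w,[P],.024)))
print(get_obs()["position"])
E
```

```text
position: [0.5035, 0.0301, 0.1217]
wrist_force: [-0.3, 0.6, -0.5]
grip_force: 0.0
position: [0.5177, -0.0005, 0.121]
wrist_force: [0.5, -0.4, 0.4]
grip_force: 0.0
knob 0.83 [314.6, 156.9] 4634 247 381 132 203
panel? [[-0.07332536  0.03832222]
 [-0.07336596 -0.03938787]] knob bottom [[-0.10533256 -0.00110127]]
drawer 0.7 [315.5, 158.1] 4715 246 381 131 203
panel? [[-0.07400579  0.03894474]
 [-0.07404629 -0.03942847]] knob bottom [[-0.10533256 -0.00110127]]
pred knob [[313.33346209 189.9300133 ]]
[np.float32(347.5), np.float32(153.5)] 11.0 [[-0.07298193 -0.0219833 ]]
[0.51747196 0.00058902 0.12089373]
```

```bash
echo '[{"aperture":0.5, "dx":0.0446, "dy":0.0006}, {"aperture":0.5, "dz":0.0375}, {"aperture":0.5, "dz":0.0375}, {"aperture":0.5, "dz":0.0188}, {"aperture":0.5}]' | python3 -m pendant| grep -E 'pos|force'
echo '[{"aperture":0.5}, {"aperture":0.5}]' | python3 -m pendant| grep -E 'pos|force'
python3 - <<'E'
from h import *
o=get_obs();print(bx(o["position"][None]))
E
```

```text
position: [0.5495, 0.0043, 0.0417]
wrist_force: [-0.4, 1.0, 0.1]
grip_force: 0.0
position: [0.5544, 0.0036, 0.0471]
wrist_force: [-0.2, -0.3, 0.3]
grip_force: 0.0
[[-0.09720636 -0.00070681]]
```

Scaled: 0.013 m / 0.8 = 0.0163, -0.0015 m / 0.8 = -0.0019.

```bash
echo '[{"aperture":0.5, "dx":-0.0019, "dz":0.0163}, {"aperture":0.5}, {"aperture":0.4}, {"aperture":0.4}]' | python3 -m pendant 25| grep -E 'pos|force'
echo '[{"aperture":0.3}, {"aperture":0.1}, {"aperture":0.0}, {"aperture":0}, {"aperture":0}]' | python3 -m pendant 25
```

```text
position: [0.5531, 0.0029, 0.0344]
wrist_force: [0.3, -0.7, -1.1]
grip_force: 0.0
clock: 20.17
position: [0.5525, 0.0028, 0.0337]
ee_rot: [[0.994, 0.114, 0.001], [0.114, -0.994, -0.0], [0.001, 0.0, -1.0]]
wrist_force: [-1.7, 0.9, 5.7]
width: 0.185
grip_force: 24.4
```

Scaled: -0.01 m / 0.8 = -0.0125, -0.008 m / 0.8 = -0.01.

```bash
echo '[{"aperture":0, "dx":-0.005}, {"aperture":0, "dx":-0.01}, {"aperture":0, "dx":-0.0125}, {"aperture":0, "dx":-0.0125}, {"aperture":0, "dx":-0.0125}]' | python3 -m pendant| grep -E 'pos|force|width'
echo '[{"aperture":0, "dx":-0.0125}, {"aperture":0, "dx":-0.0125}, {"aperture":0, "dx":-0.0125}, {"aperture":0, "dx":-0.0125}, {"aperture":0, "dx":-0.0125}]' | python3 -m pendant| grep -E 'pos|force|width'
echo '[{"aperture":0, "dx":-0.0075}, {"aperture":0, "dx":-0.005}, {"aperture":0}, {"aperture":0}]' | python3 -m pendant| grep -E 'pos|force|width'
python3 - <<'E'
from h import *
w=grab_frame("wrist");o=get_obs();print(bx(o["position"][None]))
for l in("knob","drawer"):
    for q in cut_out(w,l)[:1]:
        ys,xs=np.nonzero(q["mask"]);print(l,q["p"],q["xy"],q["mask"].sum(),xs.min(),xs.max(),ys.min(),ys.max())
        print("top back",bx(onz(w,[[315,ys.min()]],.03)))
E
```

```text
position: [0.5108, -0.0021, 0.0338]
wrist_force: [4.7, 1.0, 3.8]
width: 0.186
grip_force: 24.6
position: [0.459, -0.0077, 0.0327]
wrist_force: [1.8, 0.5, 3.2]
width: 0.185
grip_force: 24.5
position: [0.4492, -0.0088, 0.0329]
wrist_force: [-2.9, -0.6, 9.0]
width: 0.185
grip_force: 24.8
[[-0.20308558 -0.00104513]]
knob 0.94 [310.4, 150.7] 50223 208 420 0 323
top back [[-0.08667919 -0.00212831]]
drawer 0.68 [310.5, 149.9] 50101 208 420 0 323
top back [[-0.08667919 -0.00212831]]
```

Scaled: -0.04 m / 0.8 = -0.05, -0.03 m / 0.8 = -0.0375.

```bash
echo '[{"aperture":0.25}, {"aperture":0.35}, {"aperture":0.45}, {"aperture":0.5}, {"aperture":0.5}]' | python3 -m pendant| grep -E 'pos|force|width'
echo '[{"aperture":0.5, "dz":-0.025}, {"aperture":0.5, "dz":-0.0375}, {"aperture":0.6, "dz":-0.05}, {"aperture":0.8, "dz":-0.0375}, {"aperture":1}]' | python3 -m pendant| grep -E 'pos|force|width'
echo '[{"aperture":1, "dx":-0.0125}, {"aperture":1}, {"aperture":1}]' | python3 -m pendant| grep -E 'pos|force|width'
cat > e.py <<'E'
from h import *
grab_frame("wrist");w=grab_frame("wrist");o=get_obs();print(o["position"],bx(o["position"][None]))
cv2.imwrite("pics/w9.png",w["pixels"])
for q in cut_out(w,"drawer")[:1]:
    m=q["mask"];ys,xs=np.nonzero(m);print(q["p"],q["xy"],m.sum(),xs.min(),xs.max(),ys.min(),ys.max())
    for r in range(ys.min(),ys.max(),12):
        x=xs[ys==r]
        if len(x):print(r,x.min(),x.max(),bx(onz(w,[[x.min(),r],[x.max(),r]],.03)).round(4).tolist())
    if ys.max()>ys.min(): print("knob end",bx(onz(w,[[q["xy"][0],ys.max()]],.024)))
print("balance etc")
for n in("scene","top"):
    f=grab_frame(n)
    for l in("pan","drawer","driver"):
        for q in cut_out(f,l)[:1]:print(n,l,q["p"],q["xy"],q["mask"].sum(),onz(f,[q["xy"]],{"pan":.043,"drawer":.03,"driver":.011}[l]))
E
python3 e.py
```

```text
position: [0.4504, -0.0087, 0.0326]
wrist_force: [0.3, 0.3, -1.2]
width: 0.502
grip_force: 0.0
position: [0.4557, -0.0091, 0.16]
wrist_force: [0.4, 0.9, 0.5]
width: 0.862
grip_force: 0.0
position: [0.4388, -0.0098, 0.1512]
wrist_force: [1.1, -0.8, -0.2]
width: 0.996
grip_force: 0.0
[ 0.43941056 -0.0097834   0.15126995] [[-0.21298173 -0.00087713]]
0.58 [310.1, 120.4] 14247 256 372 35 225
35 350 352 [[-0.0799, -0.0245], [-0.0799, -0.0258]]
47 267 352 [[-0.0867, 0.0292], [-0.0867, -0.026]]
59 268 352 [[-0.0936, 0.0288], [-0.0937, -0.0263]]
71 268 352 [[-0.1008, 0.0292], [-0.1008, -0.0265]]
83 269 352 [[-0.108, 0.0288], [-0.1081, -0.0267]]
95 269 352 [[-0.1154, 0.0291], [-0.1155, -0.027]]
107 271 352 [[-0.123, 0.0281], [-0.1231, -0.0272]]
119 272 352 [[-0.1307, 0.0277], [-0.1308, -0.0275]]
131 273 352 [[-0.1387, 0.0274], [-0.1387, -0.0278]]
143 274 352 [[-0.1467, 0.027], [-0.1468, -0.028]]
155 274 352 [[-0.155, 0.0273], [-0.155, -0.0283]]
167 273 354 [[-0.1634, 0.0283], [-0.1634, -0.03]]
179 276 352 [[-0.172, 0.0265], [-0.1721, -0.0289]]
191 261 370 [[-0.1808, 0.0378], [-0.1809, -0.0424]]
203 309 319 [[-0.1899, 0.0026], [-0.1899, -0.0049]]
215 304 326 [[-0.1991, 0.0064], [-0.1991, -0.0102]]
knob end [[-0.20863081  0.00191587]]
balance etc
scene pan 0.83 [427.9, 360.6] 7483 [[ 0.49032726 -0.31054085  0.043     ]]
scene drawer 0.95 [301.6, 291.4] 1211 [[ 0.49833842 -0.00952192  0.03      ]]
scene driver 0.61 [210.2, 279.7] 376 [[0.41795264 0.19196982 0.011     ]]
top pan 0.62 [473.1, 313.5] 6229 [[ 0.49750258 -0.30023833  0.043     ]]
top drawer 0.81 [331.7, 269.1] 230 [[0.56189434 0.00940932 0.03      ]]
top driver 0.83 [239.1, 323.3] 430 [[0.42384111 0.19664466 0.011     ]]
```

Scaled: 0.03 m / 0.8 = 0.0375, -0.001 m / 0.8 = -0.0013, -0.02 rad / 3.1416 = -0.0064.

```bash
echo '[{"aperture":1, "dx":0.035, "yaw":-0.0064}, {"aperture":1, "dx":0.035}, {"aperture":1, "dx":0.0338, "dy":-0.0013}, {"aperture":1, "dz":0.0375}, {"aperture":1, "dz":0.0375}]' | python3 -m pendant| grep -E 'pos|force|width'
echo '[{"aperture":1, "dz":0.0375}, {"aperture":1}, {"aperture":1}, {"aperture":1}]' | python3 -m pendant| grep -E 'pos|force|width'
python3 - <<'E'
from h import *
delta([.5217,.0006,.024]);print(bx(get_obs()["position"][None]))
E
```

```text
position: [0.5277, 0.0017, 0.095]
wrist_force: [-0.7, -0.1, -1.7]
width: 1.004
grip_force: 0.0
position: [0.5239, 0.0016, 0.0642]
wrist_force: [0.2, -0.1, 0.2]
width: 1.002
grip_force: 0.0
pos [0.5239 0.0016 0.0642] delta [-0.0024  0.0007  0.0402] turn None
[[-0.12769735  0.00077704]]
```

Scaled: 0.02 m / 0.8 = 0.025, 0.019 m / 0.8 = 0.0238.

```bash
echo '[{"aperture":1, "dx":-0.0025, "dy":0.0006, "dz":0.025}, {"aperture":1, "dz":0.0238}, {"aperture":1}, {"aperture":1}]' | python3 -m pendant| grep -E 'pos|force|width'
echo '[{"aperture":0.9}, {"aperture":0.8}, {"aperture":0.75}, {"aperture":0.7}, {"aperture":0.7}]' | python3 -m pendant 40| grep -E 'pos|force|width'
echo '[{"aperture":0.6}, {"aperture":0.5}, {"aperture":0.5}, {"aperture":0.5}, {"aperture":0.5}]' | python3 -m pendant 60| grep -E 'pos|force|width'
```

```text
position: [0.5218, 0.0008, 0.0253]
wrist_force: [-0.3, -0.6, -0.5]
width: 0.994
grip_force: 0.0
position: [0.5217, 0.0008, 0.0247]
wrist_force: [0.3, 0.1, -0.1]
width: 0.702
grip_force: 0.0
position: [0.5219, 0.0009, 0.0249]
wrist_force: [-1.5, 0.8, 6.2]
width: 0.641
grip_force: 65.5
```

Scaled: -0.015 m / 0.8 = -0.0188, -0.01 m / 0.8 = -0.0125.

```bash
echo '[{"aperture":0.5, "dz":-0.0063}, {"aperture":0.5, "dz":-0.0125}, {"aperture":0.5, "dz":-0.0188}, {"aperture":0.5}, {"aperture":0.5}]' | python3 -m pendant| grep -E 'pos|force|width|rot'
python3 - <<'E'
from h import *
print(get_obs()["ft_torque"],get_obs()["joint_positions"])
t=grab_frame("top");s=grab_frame("scene")
for n,f in(("t",t),("s",s)):
  g=cv2.GaussianBlur(cv2.cvtColor(f["pixels"],cv2.COLOR_BGR2GRAY),(3,3),0)
  c=np.array([.5065,-.3023]);a=.13;u=np.array([np.cos(a),np.sin(a)]);v=np.array([-u[1],u[0]])
  def prof(d,e,lo,hi,off):
    out=[]
    for k in np.arange(lo,hi,.003):
        vals=[]
        for j in off:
            p=proj(f,[[*(c+d*k+e*j),.043]])[0];vals.append(cv2.getRectSubPix(g,(1,1),(float(p[0]),float(p[1])))[0,0])
        out.append((round(float(k)*1000),int(np.mean(vals))))
    return out
  print(n,"x",prof(u,v,-.095,.1,(-.03,-.015,0,.015,.03)))
  print(n,"y",prof(v,u,-.1,.1,(0,.01,.02,.03)))
E
```

```text
position: [0.522, 0.0008, 0.055]
ee_rot: [[0.991, 0.133, 0.002], [0.133, -0.991, -0.0], [0.002, 0.0, -1.0]]
wrist_force: [-0.2, -0.9, -3.4]
width: 0.642
grip_force: 64.6
[ 0.0254304  -0.036314   -0.00032094] [-4.61006899e-02  1.80510226e-01  2.09958733e+00 -3.09855961e-05
  8.59072708e-01  1.39092577e+00]
t x [(-95, 152), (-92, 148), (-89, 146), (-86, 144), (-83, 145), (-80, 159), (-77, 182), (-74, 144), (-71, 139), (-68, 144), (-65, 138), (-62, 137), (-59, 133), (-56, 121), (-53, 158), (-50, 199), (-47, 198), (-44, 183), (-41, 179), (-38, 178), (-35, 180), (-32, 179), (-29, 177), (-26, 176), (-23, 178), (-20, 179), (-17, 179), (-14, 179), (-11, 179), (-8, 177), (-5, 176), (-2, 177), (1, 178), (4, 177), (7, 176), (10, 175), (13, 176), (16, 176), (19, 178), (22, 178), (25, 177), (28, 178), (31, 178), (34, 176), (37, 176), (40, 179), (43, 179), (46, 178), (49, 176), (52, 176), (55, 176), (58, 177), (61, 175), (64, 175), (67, 176), (70, 176), (73, 156), (76, 112), (79, 95), (82, 92), (85, 91), (88, 91), (91, 91), (94, 91), (97, 91)]
t y [(-100, 162), (-97, 162), (-94, 163), (-91, 162), 
[... 1528 characters left out ...]
, 184), (-82, 158), (-79, 143), (-76, 164), (-73, 173), (-70, 173), (-67, 173), (-64, 173), (-61, 173), (-58, 173), (-55, 173), (-52, 173), (-49, 173), (-46, 173), (-43, 173), (-40, 174), (-37, 174), (-34, 174), (-31, 174), (-28, 174), (-25, 174), (-22, 174), (-19, 175), (-16, 174), (-13, 174), (-10, 174), (-7, 174), (-4, 174), (-1, 174), (2, 174), (5, 174), (8, 175), (11, 175), (14, 174), (17, 174), (20, 174), (23, 174), (26, 173), (29, 174), (32, 174), (35, 174), (38, 174), (41, 174), (44, 174), (47, 174), (50, 173), (53, 173), (56, 173), (59, 173), (62, 172), (65, 173), (68, 177), (71, 186), (74, 194), (77, 194), (80, 187), (83, 174), (86, 168), (89, 168), (92, 168), (95, 168), (98, 169)]
```

Scaled: -0.02 m / 0.8 = -0.025, -0.01 m / 0.8 = -0.0125.

```bash
echo '[{"aperture":0.5, "dz":-0.0125}, {"aperture":0.5, "dz":-0.025}, {"aperture":0.5, "dz":-0.025}, {"aperture":0.5, "dz":-0.0125}, {"aperture":0.5, "dx":-0.0018, "dy":0.0125}]' | python3 -m pendant| grep -E 'pos|force|width'
echo '[{"aperture":0.5, "dx":-0.0034, "dy":0.025}, {"aperture":0.5, "dx":-0.0034, "dy":0.025}, {"aperture":0.5, "dx":-0.0034, "dy":0.025}, {"aperture":0.5, "dx":-0.0034, "dy":0.025}, {"aperture":0.5, "dx":-0.0034, "dy":0.025}]' | python3 -m pendant| grep -E 'pos|force|width'
echo '[{"aperture":0.5, "dx":-0.0034, "dy":0.025}, {"aperture":0.5, "dx":-0.0034, "dy":0.025}, {"aperture":0.5, "dx":-0.0034, "dy":0.025}, {"aperture":0.5, "dx":-0.0034, "dy":0.025}, {"aperture":0.5, "dx":-0.0034, "dy":0.025}]' | python3 -m pendant| grep -E 'pos|force|width'
echo '[{"aperture":0.5, "dx":-0.0034, "dy":0.025}, {"aperture":0.5, "dx":-0.0034, "dy":0.025}, {"aperture":0.5, "dx":-0.0034, "dy":0.025}, {"aperture":0.5, "dx":-0.0034, "dy":0.025}, {"aperture":0.5, "dx":-0.0018, "dy":0.0125}]' | python3 -m pendant| grep -E 'pos|force|width'
echo '[{"aperture":0.5}, {"aperture":0.5}, {"aperture":0.5}]' | python3 -m pendant| grep -E 'pos|force|width|rot'
python3 - <<'E'
from h import *
delta([.5213,-.3034,.075],[-np.sin(.13),np.cos(.13)])
E
```

```text
position: [0.5232, -0.0086, 0.1168]
wrist_force: [0.3, -0.3, -2.2]
width: 0.644
grip_force: 64.5
position: [0.5199, -0.1115, 0.1126]
wrist_force: [0.6, 0.3, -3.4]
width: 0.646
grip_force: 64.5
position: [0.5197, -0.2124, 0.1125]
wrist_force: [1.2, -0.5, -2.0]
width: 0.642
grip_force: 64.5
position: [0.5198, -0.3043, 0.1126]
wrist_force: [1.5, 0.1, -2.9]
width: 0.644
grip_force: 64.4
position: [0.5203, -0.3009, 0.1132]
ee_rot: [[0.991, 0.133, -0.001], [0.133, -0.991, 0.001], [-0.001, -0.002, -1.0]]
wrist_force: [0.3, 1.2, -2.4]
width: 0.639
grip_force: 64.4
pos [ 0.5203 -0.3009  0.1132] delta [0.0007 0.0027 0.0382] turn 0.0037767945011150023
```

Scaled: 0.015 m / 0.8 = 0.0188, 0.01 m / 0.8 = 0.0125.

```bash
echo '[{"aperture":0.5, "dx":0.0013, "dy":0.0031, "dz":0.0125}, {"aperture":0.5, "dz":0.0188}, {"aperture":0.5, "dz":0.0125}, {"aperture":0.5, "dz":0.0038}, {"aperture":0.5}]' | python3 -m pendant| grep -E 'pos|force|width'
echo '[{"aperture":0.5, "dz":0.0025}, {"aperture":0.5, "dz":0.0025}, {"aperture":0.5}, {"aperture":0.5}]' | python3 -m pendant| grep -E 'pos|force|width'
```

```text
position: [0.5211, -0.3028, 0.074]
wrist_force: [-0.2, -0.9, -3.2]
width: 0.64
grip_force: 64.4
position: [0.5225, -0.3044, 0.0724]
wrist_force: [0.4, 0.1, -2.3]
width: 0.64
grip_force: 64.4
```

Scaled: 0.002 m / 0.8 = 0.0025, 0.0015 m / 0.8 = 0.0019.

```bash
echo '[{"aperture":0.5, "dz":0.0025}, {"aperture":0.5, "dz":0.0019}, {"aperture":0.5}, {"aperture":0.5}]' | python3 -m pendant| grep -E 'pos|force|width'
echo '[{"aperture":0.5, "dz":0.0013}, {"aperture":0.5}, {"aperture":0.5}]' | python3 -m pendant| grep -E 'pos|force|width'
```

```text
position: [0.5221, -0.3042, 0.0684]
wrist_force: [-0.2, 0.1, -2.7]
width: 0.643
grip_force: 64.4
position: [0.5224, -0.3044, 0.0679]
wrist_force: [-1.1, 0.3, 1.3]
width: 0.64
grip_force: 64.8
```

Scaled: -0.04 m / 0.8 = -0.05, -0.03 m / 0.8 = -0.0375.

```bash
echo '[{"aperture":0.66}, {"aperture":0.7}, {"aperture":0.8}, {"aperture":0.9}, {"aperture":1}]' | python3 -m pendant 20| grep -E 'pos|force|width'
echo '[{"aperture":1, "dz":-0.0125}, {"aperture":1, "dz":-0.0375}, {"aperture":1, "dz":-0.0375}, {"aperture":1, "dz":-0.0375}, {"aperture":1, "dz":-0.0375}]' | python3 -m pendant| grep -E 'pos|force|width'
echo '[{"aperture":1, "dx":-0.05}, {"aperture":1, "dx":-0.05}, {"aperture":1}, {"aperture":1}, {"aperture":1}]' | python3 -m pendant| grep -E 'pos|force|width'
cat > f.py <<'E'
from h import *
grab_frame("wrist");w=grab_frame("wrist");o=get_obs();print(o["position"],o["clock"])
c=np.array([.5213,-.3034]);a=.13;u=np.array([np.cos(a),np.sin(a)]);v=np.array([-u[1],u[0]])
L=lambda P:np.c_[(P[:,:2]-c)@u,(P[:,:2]-c)@v].round(4).tolist()
for q in cut_out(w,"drawer")[:1]:
    ys,xs=np.nonzero(q["mask"]);print(q["p"],q["xy"],q["mask"].sum(),xs.min(),xs.max(),ys.min(),ys.max())
    for r in range(ys.min()+2,ys.max(),14):
        x=xs[ys==r];print(r,x.min(),x.max(),L(onz(w,[[x.min(),r],[x.max(),r]],.073)))
    print("knob end",L(onz(w,[[q["xy"][0],ys.max()]],.067)))
g=cv2.cvtColor(w["pixels"],cv2.COLOR_BGR2GRAY)
for y in(-.09,.09):pass
print("pan y profile",[(k,int(g[int(p[1]),int(p[0])])) for k in list(range(-92,-60,3))+list(range(60,94,3)) for p in [proj(w,[[*(c+v*k/1000),.043]])[0]] if 0<=p[0]<640 and 0<=p[1]<480])
for n in("top","scene"):
    f=grab_frame(n)
    for l in("driver","glue_bottle","paste_jar","oilstone","drawer"):
        for q in cut_out(f,l)[:1]:print(n,l,round(q["p"],2),q["xy"],q["mask"].sum())
E
python3 f.py
```

```text
position: [0.5224, -0.3043, 0.0676]
wrist_force: [-0.3, -0.4, -1.2]
width: 0.996
grip_force: 0.0
position: [0.5221, -0.3041, 0.1995]
wrist_force: [1.1, -0.3, 0.2]
width: 1.001
grip_force: 0.0
position: [0.4432, -0.3151, 0.1983]
wrist_force: [-0.3, 0.2, 0.5]
width: 0.997
grip_force: 0.0
[ 0.4439691  -0.31504941  0.19801919] 30.15
0.84 [314.0, 127.7] 13207 260 370 46 229
48 272 356 [[0.049, 0.0261], [0.0492, -0.0295]]
62 274 355 [[0.0407, 0.0251], [0.0409, -0.0292]]
76 273 355 [[0.0321, 0.026], [0.0324, -0.0295]]
90 274 355 [[0.0234, 0.0256], [0.0236, -0.0299]]
104 275 353 [[0.0145, 0.0253], [0.0147, -0.0289]]
118 275 353 [[0.0053, 0.0256], [0.0055, -0.0292]]
132 276 354 [[-0.0041, 0.0252], [-0.0039, -0.0303]]
146 276 352 [[-0.0137, 0.0255], [-0.0135, -0.0292]]
160 277 353 [[-0.0235, 0.025], [-0.0234, -0.0303]]
174 275 354 [[-0.0337, 0.0268], [-0.0335, -0.0314]]
188 278 359 [[-0.044, 0.0249], [-0.0438, -0.0356]]
202 260 370 [[-0.0547, 0.0389], [-0.0544, -0.0444]]
216 305 325 [[-0.0655, 0.0049], [-0.0655, -0.0104]]
knob end [[-0.0777, -0.002]]
pan y profile [(-92, 212), (-89, 112), (-86, 133), (-83, 229), (-80, 243), (-77, 235), (-74, 224), (-71, 229), (-68, 230), (-65, 230), (-62, 186), (60, 230), (63, 229), (66, 229), (69, 227), (72, 230), (75, 243), (78, 242), (81, 241), (84, 221), (87, 220), (90, 222), (93, 220)]
top driver 0.71 [239.1, 322.7] 417
top glue_bottle 0.57 [242.5, 189.0] 199
top paste_jar 0.92 [453.0, 204.5] 619
top oilstone 0.89 [197.1, 187.2] 563
top drawer 0.86 [476.2, 301.1] 1507
scene driver 0.88 [210.1, 282.7] 279
scene glue_bottle 0.64 [281.4, 199.8] 248
scene oilstone 0.7 [251.7, 193.3] 336
scene drawer 0.82 [429.9, 348.1] 1966
```

```bash
python3 -c "
from bench import close_job
print(close_job())"
```

```text
the job is handed in; nothing more can be done
None
```

The job is done and handed in at about 30 s: the latch was tripped at about 6 N, the screwdriver was laid flat on the worktop, and the drawer was drawn out, let go, re-gripped by its sides and set about 2 mm from the middle of the pan; the tool stayed level, the bystanders look unmoved on camera, and I did not look inside the drawer to check the stones.

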